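# Stack battens under the jig's weighted hold-down arm for gang sawing and pin the arm

### The job

Get the stacking jig ready for sawing. Its weighted arm is pinned down on the bare rail: draw the pin out first, then pile all the loose pine battens flat on the rail, one on top of the other, each pushed in under the arm's upturned shoe until its end butts against the end stop. Finally lock the arm by pushing the pin, collar right up to the cheek, through both cheeks of the fork in the lowest hole free above the arm; leave the other things on the table alone.

Things in the scene. Friction and masses are not known exactly. Their poses are not given: they have to be found in the camera images.
- batten_a_mid (a point): centre (half-way up) of a loose planed pine batten, a plain bar 240 mm long (its x), 32 mm wide (its y), 18 mm thick (its z), 100 g; the four differ only in length and any of them may be absent. Either end may go first.
- batten_b_mid (a point): centre (half-way up) of a loose planed pine batten, a plain bar 260 mm long (its x), 32 mm wide (its y), 18 mm thick (its z), 100 g; the four differ only in length and any of them may be absent. Either end may go first.
- batten_c_mid (a point): centre (half-way up) of a loose planed pine batten, a plain bar 280 mm long (its x), 32 mm wide (its y), 18 mm thick (its z), 100 g; the four differ only in length and any of them may be absent. Either end may go first.
- batten_d_mid (a point): centre (half-way up) of a loose planed pine batten, a plain bar 300 mm long (its x), 32 mm wide (its y), 18 mm thick (its z), 100 g; the four differ only in length and any of them may be absent. Either end may go first.
- stop (a point): on the fixed jig: foot of the end stop's near face, on the rail's centre line, at the rail's top, which is 32 mm above the table. x runs along the rail into the stop, y left, z up; battens lie at negative x. Rail 26 mm wide, x = -230 to 0; aluminium stop 44 mm wide, 88 mm high above the rail.
- jig: the jig, fixed to the table; origin on the table below stop, same axes. Plywood base 18 mm thick, x = -235 to +45 mm, y = -86 to +38, with a wing under the hinge to y = +168 (x = -70 to +20). Wooden side fence on the left, x = -85 to -40, its face at y = +20 (4 mm beside a centred batten), top 100 mm above the table.
- shoe (a point): underside of the weighted arm's shoe, 25 mm in front of the stop: a 12 mm round bar along the rail, flat from x = -12 to -31 mm of the stop frame, then turned up 34 mm over 50 mm (end at x = -87). A batten pushed in flat, 2 mm above rail or pile, lifts the arm by itself (push 10 to 15 N; the shoe bears down with 5 N). Axes turn with the arm.
- hold_down (a joint): angle of the weighted arm about its hinge, 140 mm left of the rail's line and 98 mm above the table; 0 = shoe down on the bare rail, grows as it lifts (to 0.8): about 0.12, 0.25, 0.38 and 0.51 rad with 1 to 4 battens. It falls by its weight. A steel bar 12 mm wide, 18 mm high, with an iron weight; it crosses over the pile and ends in the fork on the right.
- bar_end (a point): on the arm: middle of the bar's top face where it passes between the fork's cheeks, 202 mm from the hinge; axes turn with the arm
- fork (a point): on the fixed jig: outer face of the fork's near cheek, on the line of its holes, at table height; x along the holes, y left, z up. Two aluminium cheeks 8 mm thick, 30 mm wide, with a 20 mm gap for the arm, 180 mm tall. Five 11 mm holes in each, 64, 89, 115, 141 and 166 mm above the table: the lowest free above the arm with 0 to 4 battens (8 mm from hole centre to bar).
- pin_grip (a point): centre of the black handle of the loose locking pin (18 mm square, 50 mm long; x towards the tip). Along x from here: handle to 25 mm, 8 mm neck to 55, collar 18 mm across to 59, then an 8 mm steel rod, tapered over its last 8 mm, to the tip at 115. 80 g. At the start it sits in the fork's lowest hole, handle towards the battens' free ends, and droops there by up to 0.1 rad.
- pin_tip (a point): tip of the locking pin, on its axis (56 mm beyond the collar's face)
- pin: the locking pin as a whole; origin under the handle's centre. Lying on the table its axis is 9 mm up.
- batten_a: the 240 mm batten as a whole; origin at the centre of its underside
- batten_b: the 260 mm batten as a whole; origin at the centre of its underside
- batten_c: the 280 mm batten as a whole; origin at the centre of its underside
- batten_d: the 300 mm batten as a whole; origin at the centre of its underside
- tape_measure: yellow tape measure, 65 x 89 x 34 mm, a bystander to be left alone; origin under its centre
- sanding_block: cork sanding block, 66 x 100 x 32 mm, a bystander to be left alone; origin under its centre
- parcel_tape: roll of brown tape, 85 mm across, 49 mm high, a bystander to be left alone; origin under its centre

How it is judged:
By the outcome, as a careful person would: the job done as asked, in the order asked, and still so for the second after the job is handed in, with the robot touching nothing.
Of batten_a, batten_b, batten_c, batten_d only 3 to 4 are there at a start; the rules pass over those that are not, and their reading is None.
At some moment in a run one of batten_d, pin may be knocked a few centimetres aside while the robot is not near it.
Once in a run the grip may slacken for a moment while it holds something.
It also fails if it takes over 210 s, if anything falls off the work surface, if the arm or the gripper's body presses on something with over 40 N, if the wrist force passes 120 N, or if a joint passes its speed limit or range.

### The arm

A 7-joint arm with a two-finger parallel gripper is mounted at the origin on a cart in front of the work surface, level with it; the furniture and walls round the work are solid. World frame = base frame: x ahead of the robot, y to its left, z up, the work surface at z = 0. Lengths are in m, angles in rad, forces in N, time in s.
With the tool pointing down it reaches from about 0.35 to 0.775 m from the base axis. Payload 3.1 kg.
Tool frame: the origin (TCP) lies midway between the tips of the shut fingers; the grasp point (between the pads) lies arm.grip_point_offset behind it (arm.grip_point_offset is the distance from the TCP to the grasp point, in m); z points along the fingers, y is the line along which they close (so a half turn about z gives the same grasp; the last joint's range is limited). The gripper opens to 85 mm and grips with 20 to 120 N. Pads are 22 mm wide; open, the fingers measure 114 mm over their backs; the gripper's body (76 mm by 85 mm) begins 54 mm behind the grasp point. The pads swing forward as they close: fully open they stand 13 mm farther back than shut.
Start: joints at [-1.16, 0.311, 0.014, 1.512, -0.004, 1.319, -0.027], TCP at [0.241, 0.495, 0.231] pointing down, gripper open.
Joint ranges: [-2.7, 2.7], [-0.3, 1.91], [-1.27, 1.3], [0.12, 2.57], [-1.44, 4.58], [0.2, 2.03], [-3.05, 3.05]. Speed limits (rad/s): [2.79, 2.79, 3.14, 3.14, 3.14, 3.14, 3.14].

### API

Orientations are given as a unit quaternion [x, y, z, w].
In Python, from bench import arm, telemetry, imaging, ticket, look_for gives the robot as it stands. Calls block until the motion is done:
- arm.reach(position, orientation): joint-space move of the TCP to a pose.
- arm.move_linear(position, orientation=None, vel=0.15, force_limit=None): straight line of the TCP; orientation=None keeps the orientation; vel is the mean speed in m/s. With force_limit (N) it stops when the force on the tool has changed by that much, and returns True; else False.
- arm.movej(angles): joint-space move.
- arm.open_gripper() and arm.clamp(): open the fingers fully, or close them until they stop; the grip force is fixed at half the most.
- arm.dwell(seconds).
- arm.inverse_kinematics(position, orientation): joint angles nearest the present ones, or None.
- telemetry.get_obs(): the state.
- imaging.capture(name): name is "scene" or "top" or "wrist"; returns a dict with "pixels" (480x640x3 uint8, blue, green, red), "vertical_fov" (degrees; the focal length in pixels is half the picture's height over the tangent of half this angle, whatever the lens; pixels are square), "cx", "cy" (the principal point, pixels), "R" (3x3) and "t" (3): a world point X has camera coordinates R X + t; the wrist camera has in their place "tool_from_camera" (4x4, takes a point from camera to tool coordinates, whose origin is the TCP and whose axes are the flange's). Camera axes: x right, y down, z forward; pixel columns grow to the right and rows downward; lengths in m; the calibration is good to about 2 mm. A picture is of the moment at which its call begins: read the wrist's pose just before it. There is no depth.
A pose or a line that the arm cannot do raises arm.PlanningError and nothing moves.
- ticket.close_job(): hands the job in; it is judged then, once.
Trained networks look in a picture, given as the dict that the camera call returned (one of the last four; its "shot" number tells which), for a name from the list of things; names that differ only in an ending like _2 or _b are one class to them, and where a whole thing is asked for, a point or a joint stands for the part that bears it (a point fixed in the world has none). Each returns a list of dicts, best first, with "score" (0 to 1); they miss things now and then, are a little off and sometimes report something else, mostly with a low value. They report only what shows in the picture. A call takes as long as a camera call.
- look_for(target, picture): "xyz" ([x, y, z] in m, in world coordinates, good to about 4 mm: the middle of the surface that is visible of it).
The state is a dict: "clock": time; "q": joint angles; "qvel": joint speeds; "joint_efforts": joint torques, N m; "tool_pos": TCP position; "tcp_rot": TCP orientation; "ft_force": force on the tool from outside, world axes, zero at the start; "torque": the same for the moment, N m; "finger_gap": finger opening in m; "finger_force": force on a finger pad.
Only numpy, scipy, OpenCV 4.12 (cv2) and the standard library are available. Lean on these libraries where they do the work, as an engineer would, in place of code of your own. Each camera call takes 0.05 s, during which the arm holds its last target. There are 200 camera calls.

## Working session

There is one attempt and no reset: what is moved stays moved. The work goes in short steps, each a Python script; the robot and the scene stay as the last script left them, time stands still between calls to the robot, and variables do not carry over. Pictures are saved under pics/ and viewed, at most 14 in all, crops included, and the job is handed in when it is done.

```bash
mkdir -p pics; ls
python3 - <<'E'
from bench import arm, telemetry, imaging, ticket, look_for
import cv2,numpy as np
o=telemetry.get_obs();print({k:np.round(v,3).tolist() for k,v in o.items()},arm.grip_point_offset)
for n in("scene","top"):
    p=imaging.capture(n);cv2.imwrite(f"pics/{n}0.png",p["pixels"])
    print(n,p["vertical_fov"],p["cx"],p["cy"],np.round(p["R"],3).tolist(),np.round(p["t"],3).tolist())
    for t in["batten_a","jig","fork","shoe","bar_end","pin","pin_grip","pin_tip","stop","tape_measure","sanding_block","parcel_tape"]:
        try:print(t,[(round(d["score"],2),np.round(d["xyz"],3).tolist()) for d in look_for(t,p)])
        except Exception as e:print(t,e)
E
```

```text
pics
{'clock': 0.0, 'q': [-1.16, 0.312, 0.014, 1.513, -0.004, 1.319, -0.027], 'qvel': [0.001, -0.001, 0.001, 0.001, -0.0, 0.0, -0.0], 'joint_efforts': [0.0, -37.991, 0.146, -23.059, 0.012, 0.013, -0.0], 'tool_pos': [0.24, 0.494, 0.23], 'tcp_rot': [0.224, 0.974, -0.001, -0.0], 'ft_force': [0.704, -0.204, -0.07], 'torque': [-0.008, -0.003, -0.01], 'finger_force': 0.0, 'finger_gap': 0.085} 0.0187
scene 49.30355338850317 323.7887936520129 239.78781036040888 [[-0.865, -0.501, 0.006], [-0.377, 0.644, -0.666], [0.329, -0.578, -0.746]] [0.492, 0.268, 1.392]
batten_a [(0.97, [0.443, 0.476, 0.016]), (0.92, [0.404, -0.274, 0.019]), (0.76, [0.561, -0.249, 0.019])]
jig [(0.87, [0.606, 0.17, 0.031])]
fork [(0.79, [0.61, 0.17, 0.029])]
shoe [(0.78, [0.62, 0.218, 0.102]), (0.68, [0.609, 0.167, 0.032])]
bar_end [(0.95, [0.621, 0.215, 0.101])]
pin [(0.53, [0.557, 0.08, 0.06])]
pin_grip [(0.71, [0.559, 0.086, 0.06])]
pin_tip [(0.49, [0.553, 0.084, 0.062])]
stop [(0.93, [0.61, 0.17, 0.034])]
tape_measure [(0.88, [0.63, 0.508, 0.031]), (0.54, [0.483, -0.273, 0.017])]
sanding_block [(0.92, [0.54, 0.544, 0
[... 297 characters left out ...]
0.259, 0.021]), (0.7, [0.443, 0.453, 0.018]), (0.67, [0.566, -0.265, 0.014]), (0.64, [0.483, -0.298, 0.015])]
jig [(0.89, [0.59, 0.134, 0.019])]
fork [(0.72, [0.444, 0.452, 0.018]), (0.69, [0.586, 0.132, 0.019]), (0.57, [0.485, -0.297, 0.017])]
shoe [(0.91, [0.62, 0.193, 0.094])]
bar_end [(0.74, [0.62, 0.19, 0.09])]
pin [(0.44, [0.552, 0.075, 0.063])]
pin_grip [(0.57, [0.55, 0.071, 0.063]), (0.47, [0.487, -0.299, 0.017]), (0.19, [0.403, -0.259, 0.019])]
pin_tip [(0.46, [0.553, 0.08, 0.064])]
stop [(0.66, [0.587, 0.131, 0.018])]
tape_measure [(0.97, [0.63, 0.494, 0.028])]
sanding_block [(0.64, [0.537, 0.528, 0.027])]
parcel_tape [(0.87, [0.462, -0.502, 0.045]), (0.65, [0.399, -0.257, 0.016])]
```

View pics/scene0.png

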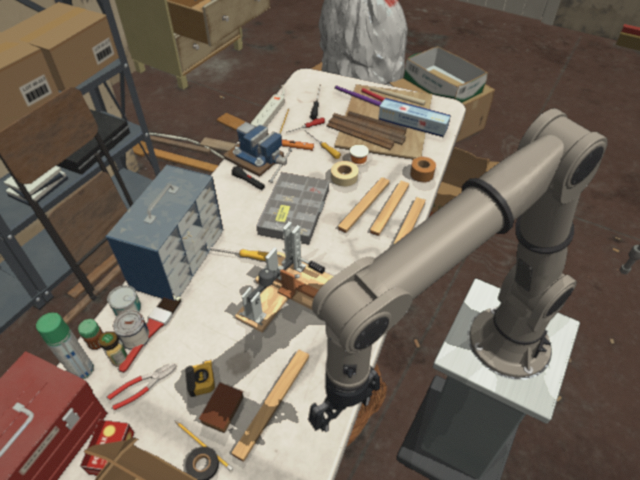

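View pics/top0.png

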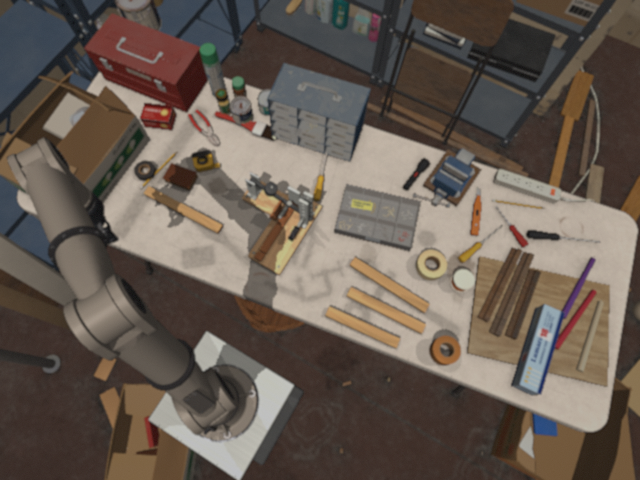

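The scene view shows the jig at about (290,275), one batten at (270,400), and three at (365,205), (390,208) and (408,220). The top view shows the jig at (280,220), its pin handle at (295,232), and three battens at right, with one at left at (185,210). So all four battens are present. Next I'll look closer with the wrist camera.

```bash
cat > h.py <<'E'
from bench import arm, telemetry, imaging, ticket, look_for
import cv2,numpy as np
from scipy.spatial.transform import Rotation as Ro
GO=arm.grip_point_offset
def down(yaw):  # tool z down, tool y (closing line) at angle yaw from world y
    return (Ro.from_euler('z',yaw)*Ro.from_quat([0,1,0,0])).as_quat()   # x->-x,y->y,z->-z
def shot(n):
    o=telemetry.get_obs();p=imaging.capture(n)
    f=240/np.tan(np.radians(p["vertical_fov"])/2)
    if n=="wrist":
        T=np.eye(4);T[:3,:3]=Ro.from_quat(o["tcp_rot"]).as_matrix();T[:3,3]=o["tool_pos"]
        C=T@p["tool_from_camera"];R=C[:3,:3].T;t=-R@C[:3,3]
    else:R=np.array(p["R"]);t=np.array(p["t"])
    K=np.array([[f,0,p["cx"]],[0,f,p["cy"]],[0,0,1]])
    return p,K@np.c_[R,t]
def proj(P,X):
    x=np.c_[np.atleast_2d(X),np.ones(len(np.atleast_2d(X)))]@P.T;return x[:,:2]/x[:,2:]
def atz(P,uv,z):
    out=[]
    for u,v in np.atleast_2d(uv):
        A=np.array([u*P[2]-P[0],v*P[2]-P[1]]);b=-(A[:,3]+A[:,2]*z)
        out.append(np.r_[np.linalg.solve(A[:,:2],b),z])
    return np.array(out)
def tri(P1,a,P2,b):
    x=cv2.triangulatePoints(P1,P2,np.array(a,float).reshape(2,1),np.array(b,float).reshape(2,1));return (x[:3]/x[3]).ravel()
def seen(t,p):return [(round(d["score"],2),np.round(d["xyz"],4).tolist()) for d in look_for(t,p)]
def st():
    o=telemetry.get_obs();print('t',round(o['clock'],1),'pos',np.round(o['tool_pos'],4),'gap',round(float(o['finger_gap']),4),'F',np.round(o['ft_force'],1),'q',np.round(o['q'],2));return o
E
python3 - <<'E'
from h import *
import pickle
for i,(pos,yaw) in enumerate([((.5,.12,.40),0),((.5,.04,.40),0)]):
    for y in (yaw,yaw+np.pi):
        q=arm.inverse_kinematics(list(pos),down(y))
        print(y,None if q is None else np.round(q,2))
    arm.reach(list(pos),down(yaw))
    p,P=shot("wrist");cv2.imwrite(f"pics/w{i}.png",p["pixels"]);np.save(f"P{i}.npy",P)
    st()
    for t in["jig","pin","pin_grip","pin_tip","shoe","bar_end","fork"]:print(t,seen(t,p))
E
```

```text
0 [-0.55  0.21  0.36  1.24 -0.08  1.7   1.37]
3.141592653589793 [-0.75  0.23  0.64  1.25 -0.14  1.7  -1.71]
t 3.1 pos [0.4996 0.1215 0.3994] gap 0.0852 F [0.  0.  0.9] q [-0.55  0.21  0.36  1.25 -0.08  1.7   1.37]
jig [(0.69, [0.586, 0.1408, 0.0181]), (0.2, [0.5533, 0.0801, 0.0648])]
pin [(0.72, [0.5562, 0.0791, 0.0625]), (0.66, [0.4843, -0.2246, 0.0177])]
pin_grip [(0.56, [0.5538, 0.0831, 0.065])]
pin_tip [(0.7, [0.5543, 0.0801, 0.0669])]
shoe [(0.97, [0.6163, 0.1965, 0.0927]), (0.34, [0.5906, 0.1392, 0.0136])]
bar_end [(0.74, [0.6257, 0.1963, 0.0945])]
fork [(0.77, [0.5915, 0.1381, 0.0156])]
0 [-0.44  0.19  0.41  1.28 -0.07  1.69  1.53]
3.141592653589793 [-0.71  0.21  0.76  1.29 -0.15  1.7  -1.54]
t 3.9 pos [0.5    0.0401 0.4001] gap 0.0856 F [-0.1 -0.6 -0.6] q [-0.44  0.19  0.41  1.28 -0.08  1.69  1.53]
jig [(0.56, [0.5879, 0.1369, 0.0203])]
pin [(0.96, [0.5586, 0.0786, 0.0635])]
pin_grip [(0.73, [0.5553, 0.0807, 0.0603])]
pin_tip [(0.56, [0.5568, 0.0808, 0.0636]), (0.22, [0.486, -0.2661, 0.0166])]
shoe [(0.59, [0.6176, 0.1984, 0.0928])]
bar_end [(0.81, [0.6252, 0.1965, 0.098])]
fork [(0.69, [0.4478, 0.3711, 0.0253]), (0.67, [0.5913, 0.139, 0.0184])]
```

View pics/w0.png

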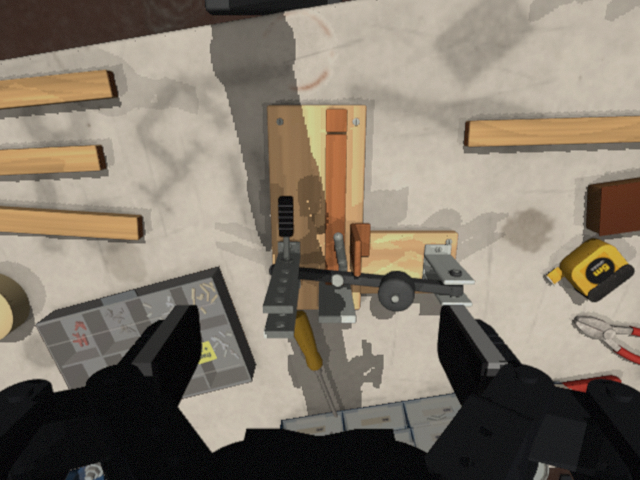

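View pics/w1.png

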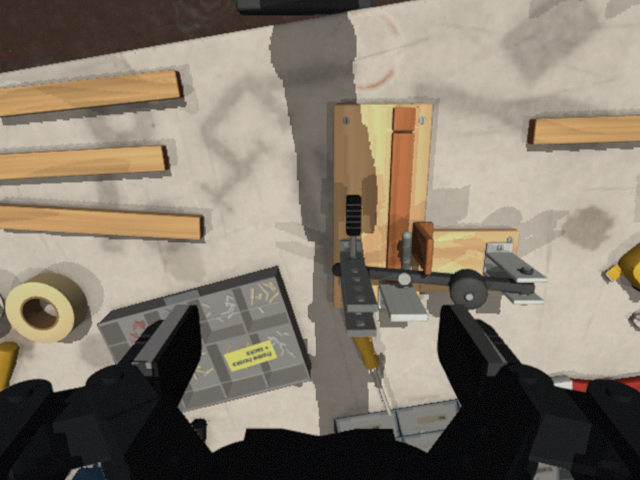

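Both wrist views show the jig square to the world, with the rail running along +x. In w0 the base's front corners are (268,105) and (366,105), the pin handle runs (286,196)-(286,235), and the cheeks are at (285,260) and (280,318). In w1 the same corners are (334,103) and (432,103).

Run:
```python
from h import *
P0,P1=np.load("P0.npy"),np.load("P1.npy")
for n,a,b in[("cornL",(366,105),(432,103)),("cornR",(268,105),(334,103)),("wing",(457,232),(518,229)),("pinend",(286,197),(354,196)),("pinneck",(286,235),(353,234)),("railend top L",(346,109),(413,108)),("railend R",(327,109),(394,108)),("forknear top left",(300,249),(365,242))]:
    print(n,np.round(tri(P0,a,P1,b),4),np.round(atz(P0,a,.018),4),np.round(atz(P1,b,.018),4))
# close look of the pin area from closer; two places
for i,pos in enumerate([(.47,.13,.30),(.47,.07,.30)]):
    arm.reach(list(pos),down(0));p,P=shot("wrist");np.save(f"P{i+2}.npy",P)
    cv2.imwrite(f"pics/w{i+2}.png",p["pixels"]);print(seen("pin_grip",p))
a=cv2.imread("pics/w2.png")[:300,130:530];b=cv2.imread("pics/w3.png")[:300,180:580]
cv2.imwrite("pics/c23.png",cv2.resize(np.vstack([a,b]),(800,1200))[:, :][0:1200])
c=cv2.resize(np.hstack([a,b]),None,fx=1,fy=1);cv2.imwrite("pics/c23.png",c);print(c.shape)
```

```text
cornL [0.416  0.1792 0.0127] [[0.4164 0.1787 0.018 ]] [[0.4158 0.1778 0.018 ]]
cornR [0.416  0.0566 0.0121] [[0.4168 0.0573 0.018 ]] [[0.4154 0.0564 0.018 ]]
wing [0.5808 0.3096 0.0132] [[0.5801 0.3079 0.018 ]] [[0.5787 0.307  0.018 ]]
pinend [0.5247 0.0803 0.0564] [[0.5324 0.0772 0.018 ]] [[0.5324 0.0837 0.018 ]]
pinneck [0.5719 0.0796 0.0611] [[0.5848 0.0761 0.018 ]] [[0.5849 0.0834 0.018 ]]
railend top L [0.4215 0.1537 0.0219] [[0.4212 0.154  0.018 ]] [[0.4216 0.1546 0.018 ]]
railend R [0.4215 0.1303 0.0218] [[0.4213 0.1304 0.018 ]] [[0.4216 0.131  0.018 ]]
forknear top left [0.5888 0.0963 0.0539] [[0.6048 0.0948 0.018 ]] [[0.5964 0.1001 0.018 ]]
[(0.64, [0.5544, 0.0807, 0.0628]), (0.62, [0.6177, 0.1926, 0.0789])]
[(0.93, [0.5535, 0.0803, 0.062])]
(300, 800, 3)
```

View pics/c23.png

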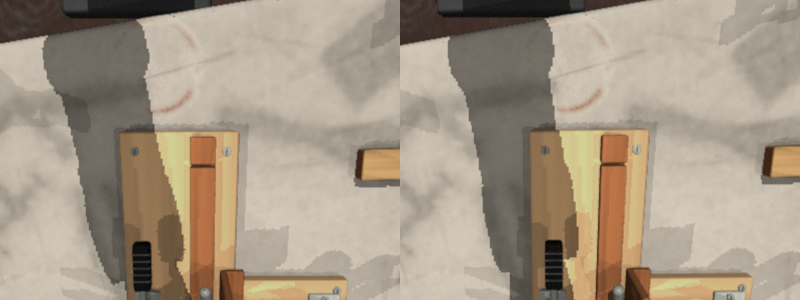

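The crops show the base front edge at row 131 and the pin handle at (142,265) and (553,265). Stop is therefore at about (0.651, 0.1415), yaw about 0, and the pin handle at about (0.549, 0.080, 0.058). Next I'll draw the pin and park it.

Run:
```python
from h import *
p,P=shot("wrist");print("cam in tool",np.round(p["tool_from_camera"],3).tolist())
D=down(0)
arm.reach([.540,.0802,.16],D)
print(arm.move_linear([.540,.0802,.047],vel=.12,force_limit=8));st()
arm.clamp();st()
print(arm.move_linear([.468,.0802,.047-.0065],vel=.06,force_limit=25));st()
print(arm.move_linear([.455,.0802,.15],vel=.15))
p,P=shot("scene");
arm.reach([.455,-.03,.10],D)
print(arm.move_linear([.455,-.03,.0],vel=.06,force_limit=6));st()
arm.open_gripper();st()
arm.move_linear([.455,-.03,.12],vel=.2)
arm.reach([.45,-.20,.36],D)
p,P=shot("wrist");np.save("P4.npy",P);cv2.imwrite("pics/w4.png",p["pixels"])
for t in["batten_a","pin","pin_grip","pin_tip"]:print(t,seen(t,p))
st()
```

```text
cam in tool [[0.0, -0.957, -0.289, 0.073], [1.0, 0.0, 0.001, -0.001], [-0.001, -0.289, 0.957, -0.145], [0.0, 0.0, 0.0, 1.0]]
False
t 7.3 pos [0.5409 0.0803 0.048 ] gap 0.0855 F [-0.4  0.1  0.7] q [-0.44  0.49  0.35  1.77 -0.21  0.91  1.57]
t 7.9 pos [0.5401 0.0802 0.0471] gap 0.0169 F [-0.4  1.2  1.2] q [-0.44  0.49  0.35  1.77 -0.21  0.91  1.57]
False
t 9.2 pos [0.4686 0.0802 0.0406] gap 0.0165 F [ 0.5 -0.  -0.7] q [-0.5   0.38  0.36  1.97 -0.18  0.82  1.53]
False
True
t 12.3 pos [ 0.4549 -0.03    0.0023] gap 0.0166 F [-0.6 -0.4  5.5] q [-0.3   0.42  0.41  2.05 -0.25  0.72  1.83]
t 12.9 pos [ 0.4533 -0.0299  0.001 ] gap 0.0852 F [-0.2 -0.4  0.6] q [-0.3   0.42  0.41  2.05 -0.25  0.72  1.83]
batten_a [(0.83, [0.4844, -0.2958, 0.0173]), (0.76, [0.3983, -0.2519, 0.0165]), (0.58, [0.5616, -0.2642, 0.0188])]
pin [(0.58, [0.4787, -0.0315, 0.015])]
pin_grip [(0.6, [0.4775, -0.0319, 0.0131]), (0.32, [0.4639, -0.4928, 0.0456])]
pin_tip [(0.78, [0.4793, -0.033, 0.0184])]
t 15.1 pos [ 0.45   -0.199   0.3589] gap 0.0856 F [ 0.2 -0.2 -0. ] q [-0.18  0.17  0.68  1.42 -0.11  1.59  2.06]
```

View pics/w4.png

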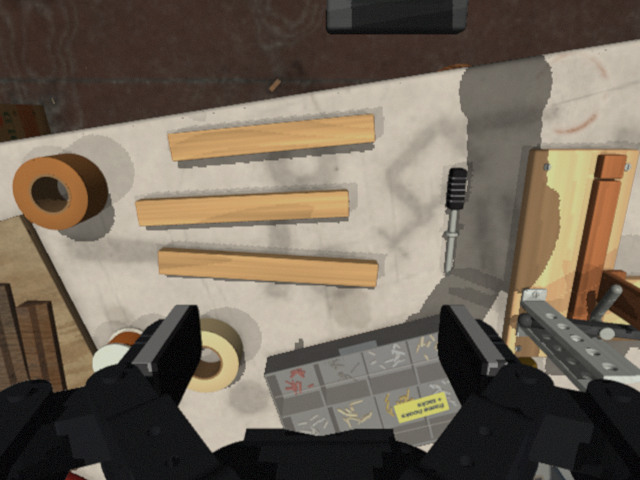

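The picture shows three battens at about (272,137), (243,208) and (268,268), and the parked pin with its handle at (456,190) and tip at (447,272). Now I'll measure the battens by rectifying the picture at batten-top height.

```bash
cat >> h.py <<'E'
def battens(p,P,z=.018,box=(.33,-.45,.66,.7),save=None):
    x0,y0,x1,y1=box;s=1000
    M=P[:,[0,1]]/s; H=np.c_[M,P[:,:2]@[x0,y0]+P[:,2]*z+P[:,3]]   # (col=x mm,row=y mm)->pixel
    W,Hh=int((x1-x0)*s),int((y1-y0)*s)
    im=cv2.warpPerspective(p["pixels"],H,(W,Hh),flags=cv2.INTER_LINEAR|cv2.WARP_INVERSE_MAP)
    hsv=cv2.cvtColor(im,cv2.COLOR_BGR2HSV)
    m=cv2.inRange(hsv,(8,80,120),(25,220,255));m=cv2.morphologyEx(m,cv2.MORPH_OPEN,np.ones((7,7)))
    out=[]
    for c in cv2.findContours(m,cv2.RETR_EXTERNAL,cv2.CHAIN_APPROX_NONE)[0]:
        (cx,cy),(w,h),a=cv2.minAreaRect(c)
        if w<h:w,h,a=h,w,a+90
        if 150<w<350 and 20<h<50:out.append(dict(c=(x0+cx/s,y0+cy/s),L=w,W=h,yaw=np.radians((a+90)%180-90)))
    if save:cv2.imwrite(save,im)
    return out
E
python3 - <<'E'
from h import *
P=np.load("P4.npy");p=dict(pixels=cv2.imread("pics/w4.png"))
for b in battens(p,P):print({k:np.round(v,3) for k,v in b.items()})
P=np.load("P0.npy");p=dict(pixels=cv2.imread("pics/w0.png"))
for b in battens(p,P):print('w0',{k:np.round(v,3) for k,v in b.items()})
# jig yaw: fine corner estimates from w2,w3
for k in(2,3):
    P=np.load(f"P{k}.npy");im=cv2.imread(f"pics/w{k}.png");b=(dict(pixels=im))
    x0,y0=.39,.03;z=.018;H=np.c_[P[:,:2]/2000,P[:,:2]@[x0,y0]+P[:,2]*z+P[:,3]]
    g=cv2.warpPerspective(im,H,(300,360),flags=cv2.INTER_LINEAR|cv2.WARP_INVERSE_MAP)
    cv2.imwrite(f"pics/j{k}.png",g)
a=np.hstack([cv2.imread("pics/j2.png"),cv2.imread("pics/j3.png")]);cv2.imwrite("pics/j.png",a)
E
```

```text
{'c': array([0.527, 0.16 ]), 'L': np.float64(222.122), 'W': np.float64(39.879), 'yaw': np.float64(0.007)}
{'c': array([ 0.403, -0.255]), 'L': np.float64(240.741), 'W': np.float64(32.549), 'yaw': np.float64(-1.475)}
{'c': array([ 0.567, -0.264]), 'L': np.float64(280.839), 'W': np.float64(33.769), 'yaw': np.float64(1.505)}
{'c': array([ 0.487, -0.293]), 'L': np.float64(260.473), 'W': np.float64(34.55), 'yaw': np.float64(-1.521)}
w0 {'c': array([0.447, 0.418]), 'L': np.float64(216.23), 'W': np.float64(32.368), 'yaw': np.float64(-1.541)}
w0 {'c': array([ 0.57 , -0.217]), 'L': np.float64(184.359), 'W': np.float64(33.414), 'yaw': np.float64(1.506)}
```

View pics/j.png

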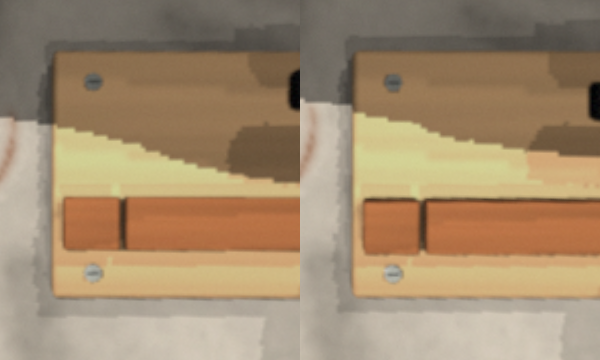

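All measured: a, b and c are at right, and d (300 mm) is at left. Jig corners: front x=0.4165, rail centre y≈0.141, yaw≈0. I'll place d first, after a fresh look.

```bash
cat >> h.py <<'E'
SX,RY,G=.651,.141,.170
def find(L,view,near):
    arm.reach(view,down(np.pi/2 if view[1]>.2 else 0))
    p,P=shot("wrist")
    bs=[b for b in battens(p,P) if np.hypot(b['c'][0]-near[0],b['c'][1]-near[1])<.1 and abs(b['L']-L)<14]
    b=min(bs,key=lambda b:abs(b['L']-L));print({k:np.round(v,3) for k,v in b.items()});return b
def pick(b,L):
    psi=b['yaw']%np.pi;u=np.array([np.cos(psi),np.sin(psi)])
    c=np.array(b['c'])-(G-L/2)*u
    D=down(psi)
    arm.reach([*c,.14],D);st()
    print('down',arm.move_linear([*c,.003],vel=.12,force_limit=10));arm.clamp();o=st()
    arm.move_linear([*c,.26],vel=.2);st()
    return o['tool_pos'][2]
def place(n,h):
    x=SX-.105-G;z=.032+.018*n+h
    arm.reach([x,RY,.26],down(0))
    arm.move_linear([x,RY,z+.02],vel=.15)
    hit=arm.move_linear([x,RY,z-.004],vel=.03,force_limit=4);o=st()
    zc=o['tool_pos'][2];print('touch',hit,'expected z',round(z,4))
    zi=(zc if hit else z)+.002
    arm.move_linear([x,RY,zi],vel=.03)
    print('push',arm.move_linear([SX-G+.012,RY,zi],vel=.06,force_limit=32));o=st();return o
def leave():
    o=telemetry.get_obs();x,y,z=o['tool_pos'];arm.open_gripper();arm.move_linear([x,y,z+.12],vel=.2)
def check(n):
    arm.reach([.40,.10,.40],down(0))
    p,P=shot("wrist")
    for b in battens(p,P,.032+.018*n,box=(.30,.10,.66,.20)):print('pile',{k:np.round(v,3) for k,v in b.items()},'tail x',round(b['c'][0]-b['L']/2000,4))
    return p,P
E
python3 - <<'E'
from h import *
b=find(300,[.42,.38,.38],(.445,.46))
h=pick(b,300);place(0,h)
p,P=shot("scene");cv2.imwrite("pics/s1.png",p["pixels"])
E
```

```text
{'c': array([0.446, 0.459]), 'L': np.float64(300.882), 'W': np.float64(32.614), 'yaw': np.float64(-1.541)}Traceback (most recent call last):
  File "<stdin>", line 3, in <module>
  File "h.py", line 53, in pick
    arm.reach([*c,.14],D);st()
    ~~~~~~~~~^^^^^^^^^^^^
bench.PlanningError: the arm cannot take that pose within its joint ranges
```

Run:
```python
from h import *
st()
for c,L,th in[((.446,.459),300,1.6),((.567,-.264),280,1.505),((.487,-.293),260,1.62),((.403,-.255),240,1.667)]:
  for psi in(th,th-np.pi):
    u=np.array([np.cos(psi),np.sin(psi)])
    for off in(0,G-L/2):
      g=np.array(c)-off*u
      print(L,round(psi,2),off,[None if (q:=arm.inverse_kinematics([*g,z],down(psi))) is None else np.round(q,1).tolist() for z in(.003,.14,.26)])
for x in(.376,.481):
  for f in(0,np.pi):print(x,f,[None if (q:=arm.inverse_kinematics([x,.141,z],down(f))) is None else np.round(q,1).tolist() for z in(.036,.1,.26)])
```

```text
t 17.2 pos [0.4212 0.3784 0.3802] gap 0.0854 F [-0.3  0.2  0.8] q [-1.02  0.33  0.39  1.15 -0.12  1.69  2.47]
300 1.6 0 [[-1.0, 0.7, 0.3, 1.5, -0.2, 1.0, 2.5], [-1.0, 0.6, 0.3, 1.4, -0.2, 1.2, 2.5], [-1.0, 0.5, 0.4, 1.2, -0.2, 1.5, 2.5]]
300 1.6 -149.83 [None, None, None]
300 -1.54 0 [[-1.3, 0.8, 0.8, 1.5, -0.7, 1.1, -0.3], [-1.4, 0.7, 0.9, 1.4, -0.5, 1.3, -0.4], [-1.3, 0.6, 0.9, 1.2, -0.5, 1.5, -0.5]]
300 -1.54 -149.83 [None, None, None]
280 1.5 0 [[1.0, 0.9, -0.9, 1.5, 0.7, 1.1, 3.0], [1.0, 0.8, -1.1, 1.4, 0.7, 1.4, 3.0], [-0.2, 0.7, 1.1, 1.3, -0.6, 1.6, -2.4]]
280 1.5 -139.83 [None, None, None]
280 -1.64 0 [[-0.2, 1.0, 1.1, 1.6, -0.9, 1.2, 1.0], [-0.2, 0.8, 1.1, 1.5, -0.7, 1.4, 0.9], [-0.2, 0.7, 1.1, 1.3, -0.6, 1.6, 0.8]]
280 -1.64 -139.83 [None, None, None]
260 1.62 0 [[-0.2, 0.9, 1.1, 1.8, -0.9, 1.1, -1.9], [-0.2, 0.6, 1.1, 1.6, -0.6, 1.3, -2.1], [-0.2, 0.5, 1.1, 1.4, -0.5, 1.5, -2.2]]
260 1.62 -129.83 [None, None, None]
260 -1.52 0 [[-0.2, 0.9, 1.1, 1.8, -0.9, 1.1, 1.3], [-0.2, 0.6, 1.1, 1.6, -0.6, 1.3, 1.1], [-0.2, 0.5, 1.1, 1.4, -0.5, 1.5, 1.0]]
260 -1.52 -129.83 [None, None,
[... 183 characters left out ...]
7 0 [[-0.3, 0.7, 1.1, 2.0, -0.8, 1.0, 1.4], [-0.3, 0.4, 1.0, 1.9, -0.4, 1.1, 1.0], [-0.5, 0.3, 1.3, 1.7, -0.3, 1.4, 0.9]]
240 -1.47 -119.83 [None, None, None]
0.376 0 [[-0.9, 0.3, 0.6, 2.2, -0.2, 0.8, 1.4], [-1.0, 0.2, 0.7, 2.1, -0.1, 0.9, 1.3], [-1.1, -0.0, 0.6, 1.8, 0.0, 1.3, 1.2]]
0.376 3.141592653589793 [[-1.3, 0.4, 1.1, 2.2, -0.5, 0.8, -1.4], [-1.4, 0.3, 1.1, 2.1, -0.3, 0.9, -1.7], [-0.0, 0.0, -0.4, 1.8, 0.0, 1.3, -2.0]]
0.481 0 [[-0.8, 0.5, 0.7, 1.9, -0.4, 0.9, 1.6], [-0.9, 0.4, 0.7, 1.9, -0.3, 1.0, 1.5], [-0.9, 0.2, 0.7, 1.6, -0.2, 1.4, 1.4]]
0.481 3.141592653589793 [[-1.1, 0.7, 1.1, 1.9, -0.7, 1.0, -1.2], [-1.1, 0.5, 1.1, 1.9, -0.6, 1.1, -1.4], [-1.2, 0.3, 1.1, 1.6, -0.3, 1.4, -1.6]]
```

The only bug is mm versus m for L. I'll fix that and choose the yaw by side (left +, right −).

```bash
sed -i "s/psi=b\['yaw'\]%np.pi;/L=L\/1000;psi=b['yaw']%np.pi-(np.pi if b['c'][1]<0 else 0);/" h.py
python3 - <<'E'
from h import *
b=find(300,[.42,.38,.38],(.445,.46))
h=pick(b,300);place(0,h)
p,P=shot("scene");cv2.imwrite("pics/s1.png",cv2.resize(p["pixels"][170:370,200:460],None,fx=3,fy=3))
E
```

```text
{'c': array([0.446, 0.459]), 'L': np.float64(300.868), 'W': np.float64(32.618), 'yaw': np.float64(-1.54)}
t 18.5 pos [0.4477 0.4397 0.1417] gap 0.0855 F [0.2 0.2 0. ] q [-1.03  0.54  0.34  1.43 -0.18  1.2   2.51]
down False
t 20.3 pos [0.447  0.4394 0.0035] gap 0.0308 F [0.3 1.5 2. ] q [-1.    0.68  0.3   1.56 -0.23  0.93  2.55]
t 21.7 pos [0.4459 0.4386 0.2585] gap 0.0308 F [ 0.3  0.3 -1.1] q [-1.03  0.47  0.36  1.24 -0.16  1.46  2.48]
t 25.1 pos [0.3754 0.141  0.0345] gap 0.0307 F [-1.9  0.8  5.6] q [-0.98  0.3   0.68  2.17 -0.27  0.76  1.45]
touch True expected z 0.0355
push True
t 26.5 pos [0.4262 0.1406 0.0354] gap 0.0307 F [-2.4  0.1  6.9] q [-0.88  0.4   0.66  2.03 -0.33  0.84  1.54]
```

View pics/s1.png

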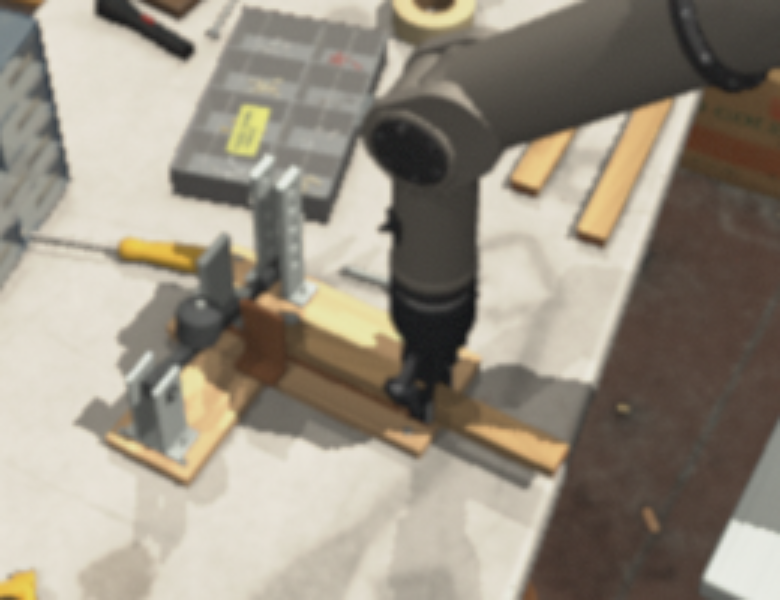

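The scene crop shows the batten lying on the rail in the gripper, with its front end at the shoe's upturn near (285,330). The first contact tripped the force limit, so I'll push on more slowly.

Run:
```python
from h import *
o=st();z=o['tool_pos'][2]
for i in range(6):
    x=telemetry.get_obs()['tool_pos'][0]
    r=arm.move_linear([min(x+.012,SX-G+.01),RY,z],vel=.03,force_limit=40);st()
    if r:break
p,P=shot("top");print(seen("bar_end",p),seen("shoe",p))
```

```text
t 26.5 pos [0.4262 0.1406 0.0354] gap 0.0306 F [-1.1 -0.6  6.3] q [-0.88  0.4   0.66  2.03 -0.33  0.84  1.54]
t 27.1 pos [0.4269 0.1407 0.0349] gap 0.0304 F [-23.3  -2.1  26.2] q [-0.86  0.42  0.65  2.   -0.34  0.88  1.55]
t 27.4 pos [0.4269 0.1407 0.0349] gap 0.03 F [-23.2  -1.1  27.2] q [-0.86  0.42  0.65  2.   -0.34  0.88  1.56]
t 27.6 pos [0.4269 0.1407 0.0349] gap 0.0306 F [-23.5  -2.2  27.7] q [-0.86  0.42  0.65  2.   -0.34  0.88  1.56]
t 27.9 pos [0.4269 0.1407 0.0349] gap 0.0305 F [-23.1  -0.7  28.3] q [-0.86  0.42  0.65  2.   -0.34  0.88  1.56]
t 28.1 pos [0.4269 0.1407 0.0349] gap 0.0302 F [-23.2  -2.   27.8] q [-0.86  0.42  0.65  2.   -0.34  0.88  1.56]
t 28.4 pos [0.4269 0.1407 0.0349] gap 0.0304 F [-23.2  -2.7  27.4] q [-0.86  0.42  0.65  2.   -0.34  0.88  1.56]
[(0.69, [0.62, 0.1904, 0.0924]), (0.5, [0.4807, -0.2976, 0.0163])] [(0.85, [0.6206, 0.1944, 0.0933]), (0.46, [0.561, -0.2677, 0.018]), (0.34, [0.4057, 0.1372, 0.0494])]
```

The batten is jammed because the tool is pressing it down at 27 N; the arm is compliant. I'll servo z to keep the vertical force small while pushing.

```bash
cat >> h.py <<'E'
def push(zt,tmax=45,verb=True):
    """push along +x in small steps; trim z so that the batten neither presses on the pile nor climbs"""
    o=telemetry.get_obs();cx=o['tool_pos'][0];cz=zt;last=[]
    for i in range(60):
        cx=cx+.004
        arm.move_linear([cx,RY,cz],vel=.05)
        o=telemetry.get_obs();x,y,z=o['tool_pos'];F=o['ft_force']
        if verb and i%3==0:print(round(cx,3),round(cz,4),'pos',np.round([x,y,z],4),'F',np.round(F,1),'gap',round(float(o['finger_gap']),4),'rot',np.round(Ro.from_quat(o['tcp_rot']).apply([0,0,1]),3))
        if F[2]>5 and z<zt+.002:cz+=.001*min(3,F[2]/5)
        elif F[2]<-4:cz-=.001
        last.append(x)
        if -F[0]>tmax*.45 and x>SX-G-.012 and len(last)>3 and x-last[-3]<.001:print('at stop');break
        if np.hypot(F[0],F[2])>tmax:print('FORCE');break
        if cx>SX-G+.03:break
    return st()
E
python3 - <<'E'
from h import *
o=st();x,y,z=o['tool_pos']
arm.move_linear([x-.004,RY,.0375],vel=.05);st()
push(.0365)
E
```

```text
t 28.5 pos [0.4269 0.1407 0.0349] gap 0.0306 F [-23.9  -1.8  26.3] q [-0.86  0.42  0.65  2.   -0.34  0.88  1.56]
t 29.0 pos [0.4221 0.1409 0.0371] gap 0.0301 F [-1.6  0.7 -2.6] q [-0.89  0.4   0.66  2.03 -0.33  0.85  1.53]
0.426 0.0365 pos [0.4263 0.1408 0.0362] F [-2.3 -0.3 -2.8] gap 0.0306 rot [-0.026 -0.003 -1.   ]
0.438 0.0365 pos [0.4298 0.1406 0.035 ] F [-16.    0.    7.3] gap 0.0308 rot [-0.044 -0.003 -0.999]
0.45 0.038 pos [0.4445 0.1405 0.0362] F [-10.7  -0.5  -1.2] gap 0.0305 rot [-0.038 -0.004 -0.999]
0.462 0.037 pos [0.4626 0.141  0.0369] F [-2.   0.7 -4.8] gap 0.0304 rot [-0.025 -0.002 -1.   ]
0.474 0.036 pos [0.4746 0.141  0.036 ] F [-2.6  0.2 -3.2] gap 0.0306 rot [-0.025 -0.002 -1.   ]
0.486 0.035 pos [0.4805 0.1411 0.035 ] F [-15.   -0.9  10.9] gap 0.0303 rot [-0.038 -0.001 -0.999]
at stop
t 33.5 pos [0.4807 0.1408 0.0349] gap 0.0304 F [-24.7   0.1  12.1] q [-0.79  0.51  0.63  1.86 -0.38  0.94  1.6 ]
```

```bash
cat >> h.py <<'E'
def finish():
    o=telemetry.get_obs();x,y,z=o['tool_pos']
    arm.move_linear([x+.003,RY,z],vel=.05);arm.open_gripper();arm.move_linear([x-.005,RY,z+.10],vel=.2)
E
python3 - <<'E'
from h import *
finish();p,P=check(1);st()
cv2.imwrite("pics/k1.png",p["pixels"])
print(seen("pin_grip",p),seen("pin_tip",p),seen("shoe",p))
for n in("batten_a",):print(seen(n,p))
E
```

```text
t 36.2 pos [0.3994 0.1007 0.3982] gap 0.0853 F [-0.3  0.7  0.4] q [-1.16 -0.05  0.84  1.5   0.04  1.67  1.25]
[(0.85, [0.4879, 0.0161, 0.0151])] [(0.7, [0.4883, 0.0189, 0.017])] [(0.96, [0.6151, 0.1939, 0.0925])]
[(0.81, [0.4824, -0.2481, 0.0173]), (0.67, [0.5649, -0.237, 0.0191]), (0.59, [0.4679, 0.143, 0.0511]), (0.57, [0.3967, -0.2209, 0.0192])]
```

View pics/k1.png

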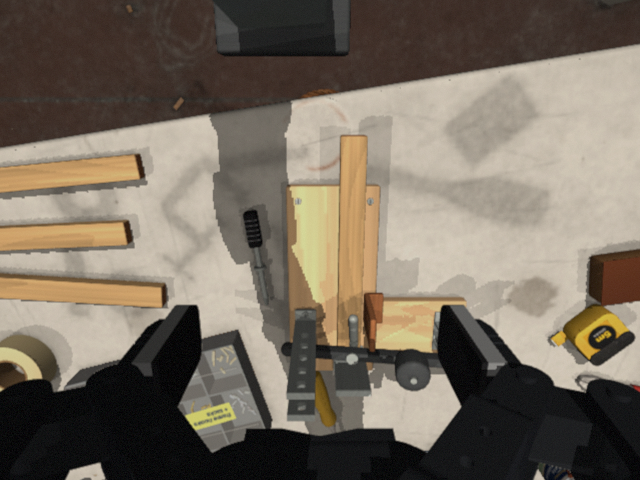

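The view shows batten d on the rail under the shoe, with its tail at (353,136). The pin has been knocked to a handle position of (252,230), still lying clear. I'll carry on with c and keep checking tail position against the stop.

```bash
cat >> h.py <<'E'
def place(n,h):
    x=SX-.105-G;z=.032+.018*n+h
    arm.reach([x,RY,.26],down(0))
    arm.move_linear([x,RY,z+.02],vel=.15)
    hit=arm.move_linear([x,RY,z-.004],vel=.03,force_limit=4);o=st()
    zc=o['tool_pos'][2];print('touch',hit,'expected z',round(z,4))
    zi=z+.002
    arm.move_linear([x,RY,zi],vel=.03)
    arm.move_linear([x+.04,RY,zi],vel=.1);return push(zi)
E
python3 - <<'E'
from h import *
P=None
b=find(280,[.45,-.20,.36],(.567,-.264))
h=pick(b,280);place(1,h)
E
```

```text
{'c': array([ 0.567, -0.264]), 'L': np.float64(280.66), 'W': np.float64(33.632), 'yaw': np.float64(1.507)}
t 38.9 pos [ 0.5695 -0.2331  0.1407] gap 0.0858 F [ 0.  -0.7  0.7] q [-0.35  0.82  1.27  1.49 -0.79  1.41  0.89]
down False
t 40.7 pos [ 0.5692 -0.2341  0.0035] gap 0.0305 F [0.5 0.2 1.8] q [-0.31  0.96  1.14  1.62 -0.93  1.19  0.98]
t 42.1 pos [ 0.5684 -0.2333  0.2586] gap 0.0304 F [-0.6  1.1 -1.1] q [-0.31  0.69  1.25  1.29 -0.65  1.59  0.77]
t 45.7 pos [0.3757 0.141  0.0533] gap 0.0304 F [-1.3  0.8  6. ] q [-1.3   0.37  1.08  2.16 -0.43  0.86  1.62]
touch True expected z 0.0535
0.419 0.0555 pos [0.4188 0.1411 0.0555] F [-0.4 -0.2 -1. ] gap 0.0301 rot [-0.002 -0.    -1.   ]
0.431 0.0555 pos [0.4248 0.1409 0.0537] F [-10.    0.5   1.4] gap 0.0302 rot [-0.016 -0.001 -1.   ]
0.443 0.0568 pos [0.4366 0.1408 0.0547] F [-9.6 -0.4  0.5] gap 0.0304 rot [-0.016 -0.001 -1.   ]
0.455 0.0568 pos [0.4489 0.1406 0.0547] F [-6.  -0.3 -0.1] gap 0.03 rot [-0.015 -0.001 -1.   ]
0.467 0.0568 pos [0.4672 0.141  0.0567] F [-1.4 -0.1 -4.5] gap 0.0304 rot [-0.002 -0.001 -1.   ]
0.479 0.0558 pos [0.4797 0.141  0.0559] F [-2.7 -0.4 -3.2] gap 0.0304 rot [-0.001 -0.001 -1.   ]
0.491 0.0558 pos [0.4812 0.141  0.0535] F [-19.5  -1.    5.1] gap 0.0303 rot [-0.024  0.    -1.   ]
at stop
t 51.5 pos [0.4815 0.141  0.0534] gap 0.0306 F [-25.4  -0.2   7. ] q [-1.01  0.57  0.95  1.87 -0.55  1.02  1.76]
```

Run:
```python
from h import *
finish();p,P=check(2);cv2.imwrite("pics/k2.png",p["pixels"])
b=find(260,[.45,-.20,.36],(.487,-.293))
h=pick(b,260);place(2,h)
```

```text
{'c': array([ 0.488, -0.293]), 'L': np.float64(260.574), 'W': np.float64(33.608), 'yaw': np.float64(-1.521)}
t 56.5 pos [ 0.4871 -0.2518  0.1407] gap 0.0854 F [0.1 0.5 0.2] q [-0.37  0.66  1.24  1.68 -0.65  1.28  1.07]
down False
t 58.3 pos [ 0.4862 -0.2531  0.0035] gap 0.0304 F [-0.   0.4  2.4] q [-0.27  0.81  1.08  1.81 -0.83  1.05  1.19]
t 59.7 pos [ 0.4853 -0.2522  0.2587] gap 0.0305 F [-0.5  0.8 -1.5] q [-0.37  0.52  1.25  1.5  -0.49  1.48  0.93]
t 63.2 pos [0.3758 0.1411 0.0714] gap 0.0305 F [-0.9  0.6  5.8] q [-1.34  0.33  1.12  2.14 -0.38  0.9   1.58]
touch True expected z 0.0715
0.419 0.0735 pos [0.4188 0.1411 0.0735] F [-0.7 -0.2 -1.1] gap 0.0304 rot [-0.003 -0.    -1.   ]
0.431 0.0735 pos [0.4251 0.141  0.0717] F [-9.9  0.   1.4] gap 0.0303 rot [-0.016 -0.001 -1.   ]
0.443 0.0735 pos [0.435  0.141  0.0714] F [-12.9  -0.2   2.1] gap 0.0303 rot [-0.02 -0.   -1.  ]
0.455 0.0735 pos [0.4507 0.1409 0.0721] F [-2.8  0.4 -1.2] gap 0.0306 rot [-0.012 -0.001 -1.   ]
0.467 0.0735 pos [0.4673 0.141  0.0734] F [-2.4 -0.1 -3.9] gap 0.0301 rot [-0.002 -0.001 -1.   ]
0.479 0.0725 pos [0.4796 0.141  0.0726] F [-1.7  0.8 -3.5] gap 0.0307 rot [-0.002 -0.001 -1.   ]
0.491 0.0725 pos [0.4814 0.1409 0.0713] F [-22.2  -0.4  12.6] gap 0.0303 rot [-0.024  0.001 -1.   ]
at stop
t 68.7 pos [0.4814 0.1409 0.0713] gap 0.0303 F [-22.2  -0.4  12.6] q [-1.03  0.55  0.98  1.86 -0.53  1.04  1.74]
```

View pics/k2.png

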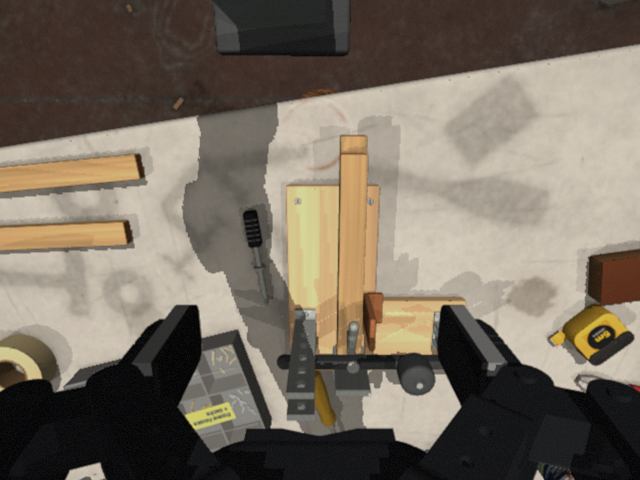

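The view shows c squarely on d, tails at (353,136) and (353,152). Batten b has since gone in to the stop. Next is a.

Run:
```python
from h import *
finish()
b=find(240,[.45,-.20,.36],(.403,-.255))
h=pick(b,240);place(3,h)
finish();p,P=check(4);cv2.imwrite("pics/k4.png",p["pixels"]);np.save("Pk4.npy",P)
print(seen("pin_grip",p),seen("bar_end",p));st()
```

```text
{'c': array([ 0.403, -0.255]), 'L': np.float64(240.584), 'W': np.float64(32.453), 'yaw': np.float64(-1.475)}
t 72.9 pos [ 0.3996 -0.2047  0.1404] gap 0.0854 F [0.  0.2 0. ] q [-0.58  0.39  1.29  1.94 -0.42  1.12  0.98]
down False
t 74.7 pos [ 0.399  -0.2051  0.0034] gap 0.0307 F [-0.   0.8  4.2] q [-0.34  0.59  1.02  2.08 -0.68  0.85  1.18]
t 76.1 pos [ 0.3978 -0.2044  0.259 ] gap 0.0307 F [-0.1  0.5 -0.7] q [-0.67  0.16  1.26  1.75 -0.16  1.35  0.72]
t 79.2 pos [0.3756 0.1411 0.0894] gap 0.0307 F [-0.6 -0.7  5.4] q [-1.38  0.29  1.16  2.12 -0.34  0.93  1.54]
touch True expected z 0.0894
0.419 0.0914 pos [0.4188 0.1412 0.0914] F [ 0.1  0.1 -0.9] gap 0.0308 rot [-0.003 -0.    -1.   ]
0.431 0.0914 pos [0.4257 0.141  0.0898] F [-8.9 -0.2  1.9] gap 0.0304 rot [-0.015 -0.001 -1.   ]
0.443 0.0914 pos [0.4361 0.1411 0.0894] F [-11.1   0.6   2. ] gap 0.0302 rot [-0.018 -0.    -1.   ]
0.455 0.0914 pos [0.4506 0.141  0.0899] F [-3.1 -1.   0.1] gap 0.0301 rot [-0.012 -0.001 -1.   ]
0.467 0.0914 pos [0.4672 0.141  0.0913] F [-1.8  0.9 -3.6] gap 0.0303 rot [-0.002 -0.001 -1.   ]
0.479 0.0914 pos [0.4798 0.141  0.0915] F [-2.  -0.5 -3.9] gap 0.0305 rot [-0.001 -0.001 -1.   ]
0.491 0.0914 pos [0.4813 0.1409 0.0894] F [-21.4  -1.4   8.5] gap 0.0307 rot [-0.025  0.    -1.   ]
at stop
t 84.8 pos [0.4813 0.1409 0.0894] gap 0.0307 F [-21.4  -1.4   8.5] q [-1.05  0.52  1.    1.84 -0.5   1.08  1.72]
pile {'c': array([0.507, 0.145]), 'L': np.float64(238.0), 'W': np.float64(42.0), 'yaw': np.float64(0.0)} tail x 0.388
pile {'c': array([0.517, 0.11 ]), 'L': np.float64(234.0), 'W': np.float64(21.0), 'yaw': np.float64(0.0)} tail x 0.4
[(0.75, [0.4915, 0.0153, 0.0134]), (0.36, [0.6178, 0.1819, 0.1407])] [(0.75, [0.6227, 0.1835, 0.1458])]
t 87.4 pos [0.3992 0.1007 0.399 ] gap 0.0857 F [-0.   0.7  0.4] q [-1.73 -0.18  1.24  1.51  0.18  1.69  1.1 ]
```

View pics/k4.png

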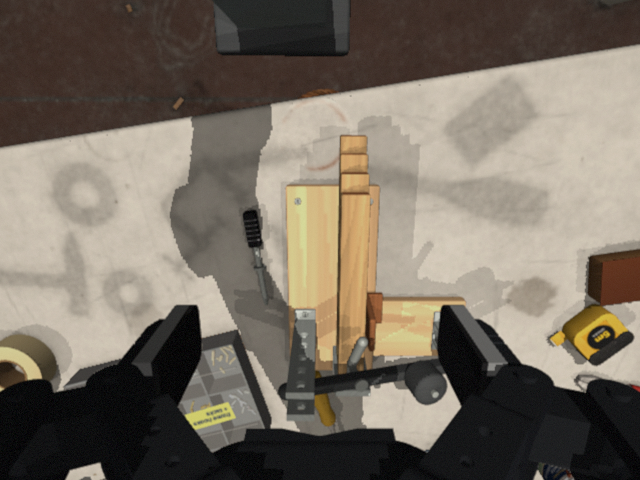

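All four battens are piled and butted: tails step at (353,136), (353,153), (353,173) and (353,185). The pin lies at handle (252,230), tip (268,303). I'll take a close look at the pin and at the fork's top.

```bash
cat >> h.py <<'E'
def warp(p,P,z,x0,y0,x1,y1,s):
    H=np.c_[P[:,:2]/s,P[:,:2]@[x0,y0]+P[:,2]*z+P[:,3]]
    return cv2.warpPerspective(p["pixels"],H,(int((x1-x0)*s),int((y1-y0)*s)),flags=cv2.INTER_LINEAR|cv2.WARP_INVERSE_MAP)
E
python3 - <<'E'
from h import *
arm.reach([.43,.07,.33],down(0))
p,P=shot("wrist")
A=warp(p,P,.009,.40,-.06,.60,.09,2000)
B=warp(p,P,.180,.58,.03,.68,.18,2000)
print(seen("pin_grip",p),seen("pin_tip",p),seen("bar_end",p))
arm.reach([.43,.12,.33],down(0))
p,P=shot("wrist");C=warp(p,P,.180,.58,.03,.68,.18,2000)
cv2.imwrite("pics/f.png",np.hstack([A,B,C]));print(A.shape,B.shape)
E
```

```text
[(0.97, [0.4942, 0.0145, 0.0166])] [(0.68, [0.4916, 0.017, 0.0201])] [(0.85, [0.6273, 0.1438, 0.1407]), (0.56, [0.3669, 0.1312, 0.0559])]
(300, 399, 3) (300, 200, 3)
```

View pics/f.png

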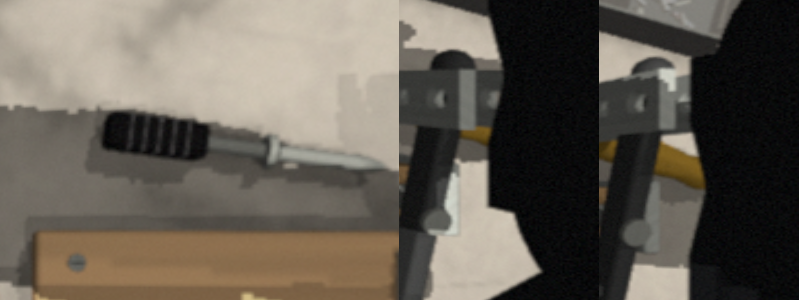

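The pin shows handle centre (155,135) and tip (384,168) in the rectified crop, so (0.4775, 0.0075) with yaw 0.143. The fork's top spans rows 70–129, so y≈0.0797. I'll regrip the pin in open space and then try the insertion.

Run:
```python
from h import *
ps=.143;c=np.array([.4775,.0075])-.005*np.array([np.cos(ps),np.sin(ps)])
arm.reach([*c,.10],down(ps))
print(arm.move_linear([*c,.008],vel=.1,force_limit=8));arm.clamp();st()
arm.move_linear([*c,.05],vel=.15)
arm.reach([.46,-.035,.05],down(0))
print(arm.move_linear([.46,-.035,.0],vel=.05,force_limit=5));st()
arm.open_gripper()
arm.move_linear([.46,-.035,.003],vel=.05);arm.clamp();o=st();zg=o['tool_pos'][2]
np.save("zg.npy",zg)
arm.move_linear([.46,-.035,.20],vel=.2)
zt=.166-(.009-zg)
arm.reach([.455,.0797,zt],down(0));st()
p,P=shot("wrist");np.save("Ppin.npy",P);cv2.imwrite("pics/pre.png",p["pixels"])
print(seen("pin_tip",p))
```

```text
False
t 91.2 pos [0.4728 0.0068 0.0084] gap 0.0161 F [-1.3  0.3  4.9] q [-0.75  0.57  0.92  2.01 -0.61  0.85  2.23]
True
t 92.7 pos [ 0.4594 -0.0349  0.0083] gap 0.0159 F [-1.5  0.7  6.6] q [-0.69  0.57  0.96  2.04 -0.63  0.85  2.2 ]
t 94.3 pos [ 0.4603 -0.0351  0.0033] gap 0.0163 F [-0.9  0.6  3.3] q [-0.68  0.58  0.95  2.04 -0.64  0.84  2.21]
t 96.0 pos [0.454  0.0801 0.1591] gap 0.0165 F [-0.7 -0.3 -0.6] q [-1.15  0.34  1.17  1.88 -0.34  1.15  1.72]
[(0.93, [0.4581, 0.0797, 0.1769])]
```

View pics/pre.png

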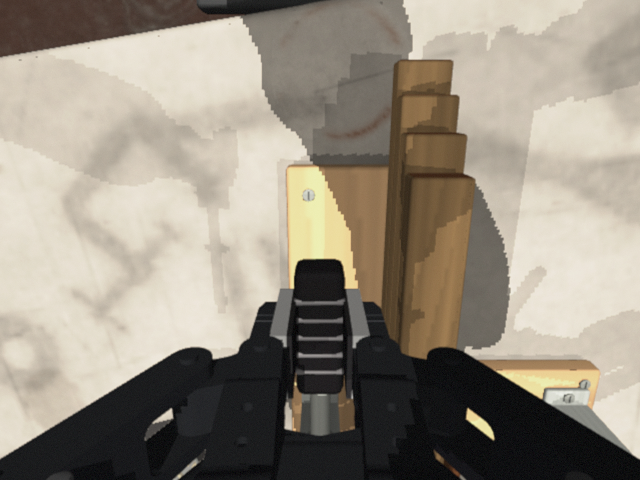

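The picture shows the pin gripped straight between the pads, handle (320,260)–(320,390), and the pile alongside at (440,180). Inserting now.

Run:
```python
from h import *
zt=.166-(.009-float(np.load("zg.npy")))
arm.move_linear([.475,.0797,zt],vel=.1);st()
for tgt in(.500,.512,.524,.536):
    r=arm.move_linear([tgt,.0797,zt],vel=.04,force_limit=10);print(tgt,r);o=st()
    if r:break
```

```text
t 96.4 pos [0.4752 0.0782 0.1605] gap 0.0165 F [-0.8 -0.4 -0.8] q [-1.08  0.39  1.14  1.83 -0.38  1.17  1.75]
0.5 False
t 97.2 pos [0.4998 0.0795 0.1602] gap 0.0164 F [-0.  -0.  -0.7] q [-1.01  0.44  1.1   1.77 -0.42  1.2   1.78]
0.512 False
t 97.7 pos [0.5122 0.0795 0.1603] gap 0.0164 F [ 0.4  0.1 -2.3] q [-0.98  0.47  1.09  1.74 -0.44  1.21  1.8 ]
0.524 False
t 98.1 pos [0.5242 0.0795 0.1602] gap 0.0165 F [0.6 0.7 0.2] q [-0.95  0.49  1.08  1.7  -0.46  1.22  1.81]
0.536 False
t 98.5 pos [0.5361 0.0795 0.1602] gap 0.0164 F [ 0.   0.6 -0.3] q [-0.92  0.52  1.06  1.67 -0.47  1.24  1.82]
```

Run:
```python
from h import *
zt=.166-(.009-float(np.load("zg.npy")))
print(arm.move_linear([.556,.0797,zt],vel=.03,force_limit=15));o=st()
x,y,z=o['tool_pos']
arm.move_linear([x+.0015,.0797,zt],vel=.03);st()
arm.open_gripper();st()
arm.move_linear([x-.002,.0797,zt+.06],vel=.1)
arm.reach([.42,.04,.36],down(0))
p,P=shot("wrist");print(seen("pin_grip",p),seen("bar_end",p))
s,_=shot("scene");t,_=shot("top")
a=cv2.resize(p["pixels"][240:420,230:430],(440,396));b=cv2.resize(s["pixels"][215:330,230:345],(360,360))
b=np.vstack([b,np.zeros((36,360,3),np.uint8)])
cv2.imwrite("pics/end.png",np.hstack([a,b]));st()
```

```text
True
t 99.0 pos [0.5448 0.0799 0.159 ] gap 0.0165 F [-1.4  0.1  1.7] q [-0.89  0.54  1.05  1.64 -0.49  1.26  1.82]
t 99.3 pos [0.545  0.0798 0.1598] gap 0.0165 F [-4.2 -0.5  0.5] q [-0.88  0.55  1.04  1.63 -0.49  1.27  1.82]
t 100.0 pos [0.5463 0.0797 0.1603] gap 0.0854 F [ 0.4 -0.3 -0.5] q [-0.89  0.55  1.04  1.63 -0.49  1.27  1.82]
[(0.62, [0.5543, 0.0809, 0.1626])] [(0.61, [0.6246, 0.14, 0.1395])]
t 101.8 pos [0.4199 0.0404 0.3596] gap 0.0853 F [ 0.1  1.4 -0.2] q [-1.47 -0.09  1.26  1.59  0.09  1.58  1.36]
```

View pics/end.png

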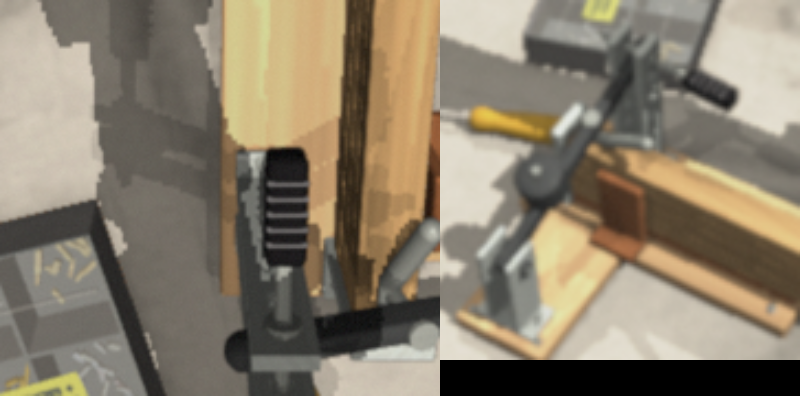

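The left crop shows the pin's handle at (287,210) with its collar against the near cheek at (283,330). The right crop shows the pin through the top hole above the raised arm, with the pile under the shoe. The collar stopped at the expected place (TCP x 0.545), so I'm handing in.

```bash
python3 -c "
from h import *
print(ticket.close_job())"
```

```text
the job is handed in; nothing more can be done
None
```

I drew the pin, piled all four battens on the rail with each pushed in to the end stop, and pushed the pin through the top (166 mm) hole until its collar stopped at the cheek; I handed the job in at about 102 s on the robot's clock, and no verdict came back.

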